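Hold the office stamp ready over the form

ROBOT

A 6-joint arm with a two-finger parallel gripper is mounted at the origin on a cart in front of the work surface, level with it; the furniture and walls round the work are solid. World frame = base frame: x ahead of the robot, y to its left, z up, the work surface at z = 0. Lengths are in m, angles in rad, forces in N, time in s.
With the tool pointing down it reaches from about 0.375 to 0.75 m from the base axis. Payload 9 kg.
Tool frame: the origin (TCP) lies between the finger pads; the fingertips stand 8 mm ahead of it and the grasp point (between the pads) lies 11 mm behind it (ctrl.tcp_to_tips is the distance from the TCP to the fingertips, in m); z points along the fingers, y is the line along which they close (so a half turn about z gives the same grasp; the last joint's range is limited). The gripper opens to 85 mm and grips with 20 to 120 N. Pads are 22 mm wide; open, the fingers measure 114 mm over their backs; the gripper's body (76 mm by 85 mm) begins 54 mm behind the grasp point. The pads swing forward as they close: fully open they stand 13 mm farther back than shut.
Start: joints at [1.084, 0.104, 0.097, 1.564, 0, 1.353], TCP at [0.159, 0.578, 0.204] pointing down, gripper open.
Joint ranges: [-2.99, 2.99], [-0.84, 1.86], [-1.1, 1.16], [-1.84, 2.11], [-1.51, 1.56], [-3.14, 3.14]. Speed limits (rad/s): [2.22, 2.22, 2.57, 3.14, 3.14, 3.14].

INTERFACE

Orientations are given as a 3x3 rotation matrix whose columns are the frame's x, y, z axes.
In Python, from workcell import ctrl gives the robot as it stands. Calls block until the motion is done:
- ctrl.movep(position, orientation): joint-space move of the TCP to a pose.
- ctrl.move_l(position, v=0.15, rot=None, threshold=None): straight line of the TCP; rot=None keeps the orientation; v is the mean speed in m/s. With threshold (N) it stops when the force on the tool has changed by that much, and returns True; else False.
- ctrl.goto_joints(angles): joint-space move.
- ctrl.move_gripper(opening): finger opening in m; the grip force is fixed at half the most; returns when the fingers have stopped.
- ctrl.dwell(seconds).
- ctrl.inverse_kinematics(position, orientation): joint angles nearest the present ones, or None.
- ctrl.state(): the state.
- ctrl.get_image(name): name is "side" or "top" or "wrist"; returns the picture (400x640x3 uint8, blue, green, red); there is no depth.
- ctrl.camera_params(name): a dict with "mtx" (3x3 intrinsics, pixels), "dist" ([k1, k2, p1, p2, k3] as OpenCV has them; the pictures are not rectified), "pose" (4x4, takes a point from camera to world coordinates); the wrist camera has in their place "hand_eye" (4x4, takes a point from camera to tool coordinates, whose origin is the TCP and whose axes are the flange's). Camera axes: x right, y up, looking along -z (the intrinsics and any distortion apply to the point x, -y, -z); pixel columns grow to the right and rows downward; lengths in m; the calibration is good to about 2 mm. A picture is of the moment at which its call begins: read the wrist's pose just before it. camera_params takes no time and is no camera call.
A pose or a line that the arm cannot do raises ctrl.MotionError and nothing moves.
- ctrl.hand_in(): hands the job in; it is judged then, once.
The state is a dict: "time_s": time; "joint_positions": joint angles; "qvel": joint speeds; "joint_efforts": joint torques, N m; "position": TCP position; "orientation": TCP orientation; "ft_force": force on the tool from outside, world axes, zero at the start; "torque": the same for the moment, N m; "width": finger opening in m; "grip_force": force on a finger pad.
Only numpy, scipy, OpenCV 4.12 (cv2) and the standard library are available. Lean on these libraries where they do the work, as an engineer would, in place of code of your own. Each camera call takes 0.05 s, during which the arm holds its last target. There are 200 camera calls.

TASK

Lift the lid off the round green stamp tin by its knob and set it down gently, right way up, on the bare desk beside the tin. Then take the stamp out by its handle, carry it upright over the row of things standing between the tin and the clipboard, without disturbing them, and stop with it about a centimetre above the paper, centred in the blue printed frame and square with it (either way round), never touching the form. Finish like that, still holding the stamp motionless in the air: do not press it down or let go.

Things in the scene. Friction and masses are not known exactly. Their poses are not given: they have to be found in the camera images.
- tin_ledge (a point): centre of the ledge of the round green stamp tin, 30 mm above the desk. The tin is fixed to the desk, 120 mm across and 30 mm high, with a thin lip that rises 7 mm above the ledge (to 37 mm; lip 104 mm outside, 98 mm inside); its inner floor is 4 mm above the desk. The lid stands loosely on the ledge at the start. The desk to the left of the tin (+y) is bare for at least 210 mm from its centre: room for the lid; the row of things stands to its right (-y)
- lid: the loose deep round green lid, 120 mm across and 98 mm high with its knob, 0.15 kg; origin at the centre of its open lower rim, z up through the knob. Hollow: its inside is 58 mm high, and it covers the stamp, whose top is 84 mm above the desk, so it must rise at least 70 mm before it moves sideways
- lid_rim (a point): centre of the lid's open lower rim (same point as the lid's origin); about 0 above the desk when the lid stands on it
- lid_knob (a point): middle of the head of the lid's round wooden knob, 88 mm above the lid's lower rim and 26 mm above its top plate; the head is 26 mm across and 18 mm high
- stamp: the loose hand stamp standing in the tin under the lid, 80 mm tall, 0.09 kg; origin at the centre of its underside, z up. Base 54 mm (its x) by 34 mm (its y) by 16 mm high, black with a red underside; wooden handle 34 mm (x) by 22 mm (y) from 26 to 80 mm above the underside: grip it across the 22 mm, some 60 mm above the underside, so that the fingers stay above the tin's lip
- stamp_mid (a point): centre of the stamp, 40 mm above its underside; axes as the stamp's
- stamp_face (a point): centre of the stamp's underside; axes as the stamp's
- form: brown clipboard with a paper form, fixed to the desk, 180 mm (its x) by 110 mm (its y), paper 5 mm above the desk; steel clip up to 16 mm high at its +x end; origin at the centre of its underside
- frame (a point): centre of the blue printed rectangle on the form, on the paper, 5 mm above the desk; outline 74 mm (its x) by 54 mm (its y), so the stamp's long side lies along its x
- mug: glass mug with a handle, 73 x 103 x 92 mm high, loose, in the row between tin and clipboard; origin at the centre of its underside; leave alone
- loudspeaker: black loudspeaker, 74 x 62 x 105 mm high, loose, in the row between tin and clipboard; origin at the centre of its underside; leave alone
- paper_roll: white paper roll standing on end, 66 mm across, 57 mm high, loose, in the row between tin and clipboard; origin at the centre of its underside; leave alone
Not all that is in view belongs to the job. Several things have the shape of the lid; the one meant has the colours described above.

How it is judged:
By the outcome, as a careful person would: the job done as asked, in the order asked, and still so for the second after the job is handed in, while the arm keeps its last pose, push and grip.
It also fails if it takes over 51 s, if anything falls off the work surface, if the arm or the gripper's body presses on something with over 40 N, if the wrist force passes 120 N, or if a joint passes its speed limit or range.

## Working session

There is one attempt and no reset: what is moved stays moved. The work goes in short steps, each a Python script; the robot and the scene stay as the last script left them, time stands still between calls to the robot, and variables do not carry over. Pictures are saved under pics/ and viewed, at most 10 in all, crops included, and the job is handed in when it is done.

```bash
mkdir -p pics; ls; python3 - <<'E'
from workcell import ctrl
import cv2,numpy as np
for n in("top","side"):
    cv2.imwrite(f"pics/{n}0.png",ctrl.get_image(n)); p=ctrl.camera_params(n); print(n,p)
print(ctrl.camera_params("wrist")); print(ctrl.state()); print(ctrl.tcp_to_tips)
E
```

```text
pics
top {'mtx': array([[381.97538004,   0.        , 315.68293003],
       [  0.        , 381.97538004, 202.14649023],
       [  0.        ,   0.        ,   1.        ]]), 'dist': array([0.00518441, 0.        , 0.        , 0.        , 0.        ]), 'pose': array([[-0.02744871,  0.99598032, -0.08526295,  0.40962253],
       [-0.99934932, -0.02933773, -0.02098159,  0.17859114],
       [-0.02339868,  0.08463155,  0.99613754,  1.1786759 ],
       [ 0.        ,  0.        ,  0.        ,  1.        ]])}
side {'mtx': array([[438.60160443,   0.        , 314.04919268],
       [  0.        , 438.60160443, 199.78753091],
       [  0.        ,   0.        ,   1.        ]]), 'dist': array([-0.04822552,  0.        ,  0.        ,  0.        ,  0.        ]), 'pose': array([[-0.96314091,  0.12959389, -0.23572234,  0.26331994],
       [-0.26836416, -0.40282401,  0.87505057,  1.09849759],
       [ 0.01844659,  0.90605642,  0.42275464,  0.54250952],
       [ 0.        ,  0.        ,  0.        ,  1.        ]])}
{'mtx': array([[341.06177134,   0.        , 317.27361615],
       [  0.        , 341.06177134
[... 639 characters left out ...]
5308555e+00]), 'qvel': array([-6.14152804e-06, -1.70686512e-03,  3.36325664e-03,  4.93034403e-04,
        5.37497713e-04,  1.05141360e-04]), 'joint_efforts': array([ 6.05383917e-03, -5.58208537e+01,  5.04718673e+01,  1.32037763e-02,
       -2.25568392e-04,  1.12197856e-06]), 'position': array([0.15919909, 0.57816133, 0.20360509]), 'orientation': array([[-9.64089210e-01,  2.65578084e-01, -5.25365434e-04],
       [ 2.65578507e-01,  9.64088665e-01, -1.05054005e-03],
       [ 2.27498445e-04, -1.15234010e-03, -9.99999310e-01]]), 'ft_force': array([-0.01803424, -0.31892062, -0.07131006]), 'torque': array([-0.03362179, -0.02477193, -0.08233816]), 'grip_force': 0.0, 'width': 0.085250727104595}
0.008
```

View pics/top0.png

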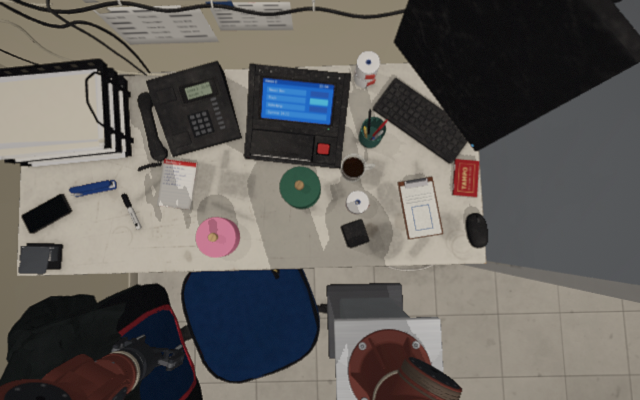

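View pics/side0.png

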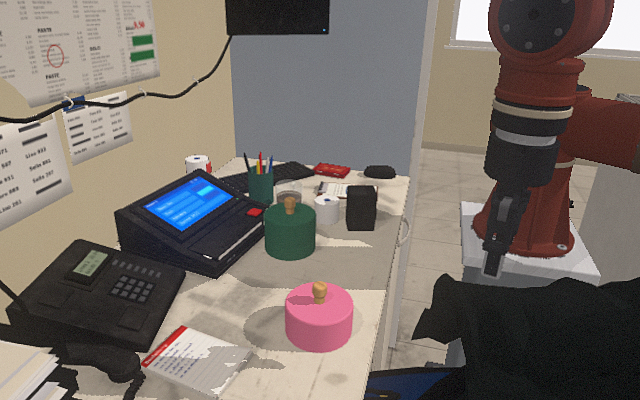

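The top view shows these candidates for the lid:
- Green tin with lid: top (300,187), side (290,230).
- Pink lid: top (217,237), side (319,315). A decoy of the same shape.
- Green pen cup: top (372,130). Not the lid.

I choose the green one at (300,187). The row runs mug (352,167), roll (357,202), speaker (355,233), and the clipboard is at (420,207).

```bash
cat > h.py <<'E'
from workcell import ctrl
import cv2,numpy as np
def ray(name,uv,pose=None):
    p=ctrl.camera_params(name); P=p['pose'] if pose is None else pose@p['hand_eye']
    n=cv2.undistortPoints(np.array(uv,float).reshape(-1,1,2),p['mtx'],p['dist']).reshape(-1,2)
    return P[:3,3],np.c_[n[:,0],-n[:,1],-np.ones(len(n))]@P[:3,:3].T
def onz(name,uv,z,pose=None):
    o,d=ray(name,uv,pose); return o+d*((z-o[2])/d[:,2])[:,None]
def tool():
    s=ctrl.state(); T=np.eye(4); T[:3,:3]=s['orientation']; T[:3,3]=s['position']; return T
def proj(name,X,pose=None):
    p=ctrl.camera_params(name); P=p['pose'] if pose is None else pose@p['hand_eye']
    c=(np.atleast_2d(X)-P[:3,3])@P[:3,:3]; c=c*[1,-1,-1]
    return cv2.projectPoints(c,np.zeros(3),np.zeros(3),p['mtx'],p['dist'])[0].reshape(-1,2)
def R(a):  # tool down, tool y (closing) at angle a from world x
    y=np.array([np.cos(a),np.sin(a),0]); z=np.array([0,0,-1.]); return np.c_[np.cross(y,z),y,z]
E
python3 - <<'E'
from h import *
im=cv2.imread('pics/top0.png'); c=im[150:260,270:450]
cv2.imwrite('pics/crop0.png',cv2.resize(c,None,fx=4.4,fy=4.4,interpolation=cv2.INTER_CUBIC))
print('knob',onz('top',[(299,185)],.118),'tin lid top',onz('top',[(300,187)],.09))
print(onz('top',[(352,160),(357,202),(355,233),(420,207),(422,217)],.05), onz('top',[(217,237),(180,185)],.05))
E
```

```text
knob [[0.54996944 0.24633157 0.118     ]] tin lid top [[0.54779835 0.24538151 0.09      ]]
[[ 0.6293449   0.0904222   0.05      ]
 [ 0.50306445  0.08012708  0.05      ]
 [ 0.41186348  0.08933752  0.05      ]
 [ 0.48285743 -0.10420913  0.05      ]
 [ 0.45328264 -0.10855257  0.05      ]] [[0.41132854 0.49727859 0.05      ]
 [0.56984011 0.60803791 0.05      ]]
```

View pics/crop0.png

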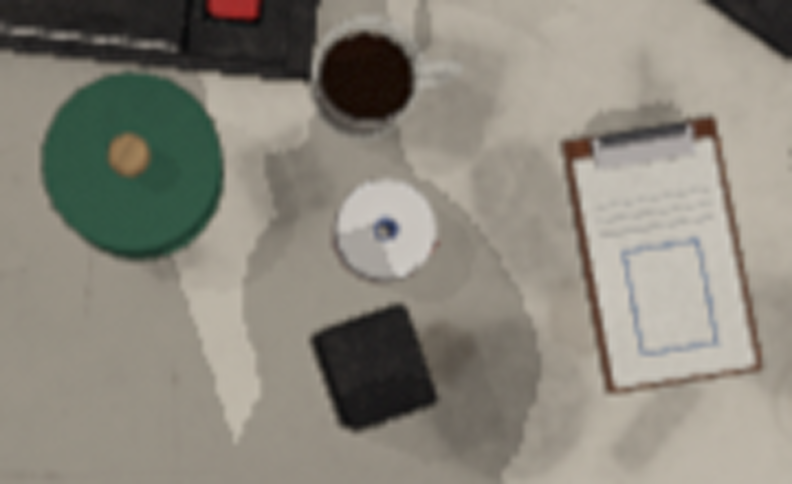

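The crop confirms the choice: a green lid with a wooden knob at crop (130,153). The frame corners are at crop (622,250), (698,239), (718,345), (642,354). Next I'll move above the knob and refine with the wrist camera.

```bash
python3 - <<'E'
from h import *
q=(np.array([(622,250),(698,239),(718,345),(642,354)])+.5)/4.4-.5+[270,150]
f=onz('top',q,.005); print(f.round(4),f.mean(0)); 
for a in (f[0]-f[3],f[1]-f[2],f[0]-f[1],f[3]-f[2]): print(np.linalg.norm(a),np.degrees(np.arctan2(a[1],a[0])))
for a in (np.pi/2,-np.pi/2): print(a,ctrl.inverse_kinematics(np.array([.55,.246,.25]),R(a)))
p=ctrl.state()['position']; ctrl.move_l(p+[0,0,.08])
ctrl.movep(np.array([.55,.246,.25]),R(np.pi/2))
T=tool(); im=ctrl.get_image('wrist'); cv2.imwrite('pics/w1.png',im); np.save('T1.npy',T)
print(T.round(4),proj('wrist',[[.55,.246,.127]],T)); print(ctrl.state()['time_s'])
E
```

```text
[[ 0.4883 -0.0881  0.005 ]
 [ 0.4945 -0.141   0.005 ]
 [ 0.4206 -0.1509  0.005 ]
 [ 0.4158 -0.0984  0.005 ]] [ 0.45478825 -0.11961332  0.005     ]
0.07323152792865886 8.044611736873563
0.07453552307704467 7.613866362137353
0.053241944082051705 96.61492315121617
0.052730664592661444 95.18542529061817
1.5707963267948966 [0.20378852 0.12830861 0.20651697 1.64900469 0.         0.20378852]
-1.5707963267948966 [ 0.20378852  0.12830861  0.20651697  1.64900469  0.         -2.93780413]
[[-1.000e+00 -9.000e-04 -0.000e+00  5.496e-01]
 [-9.000e-04  1.000e+00  2.000e-04  2.468e-01]
 [ 0.000e+00  2.000e-04 -1.000e+00  2.501e-01]
 [ 0.000e+00  0.000e+00  0.000e+00  1.000e+00]] [[317.24303126 181.48419839]]
2.6917
```

View pics/w1.png

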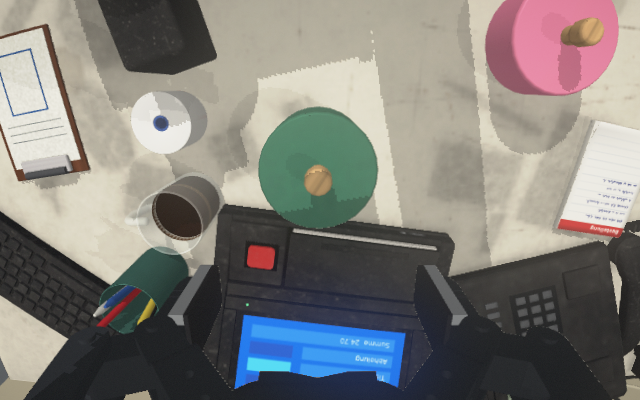

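The wrist view shows the knob at (318,180). The prediction was (317,181), so the fix is good to about 1 mm. Now I'll grasp and lift the lid.

```bash
python3 - <<'E'
from h import *
T=np.load('T1.npy'); k=onz('wrist',[(318,180)],.125,T)[0]; print(k)
x,y=(k[:2]+[.55,.246])/2
ctrl.move_gripper(.06)
ctrl.move_l([x,y,.14],v=.15,rot=R(np.pi/2)); print(ctrl.move_l([x,y,.107],v=.06,threshold=8))
ctrl.move_gripper(0.); s=ctrl.state(); print(s['width'],s['grip_force'],s['position'],s['ft_force'])
ctrl.move_l([x,y,.135],v=.08); ctrl.move_l([x,y,.215],v=.15)
s=ctrl.state(); print(s['width'],s['position'],s['ft_force'],s['time_s'])
ctrl.move_l([.54,y+.15,.215],v=.15); ctrl.move_l([.54,y+.15,.092],v=.12)
T=tool(); cv2.imwrite('pics/w2.png',ctrl.get_image('wrist')); cv2.imwrite('pics/side2.png',ctrl.get_image('side')); cv2.imwrite('pics/top2.png',ctrl.get_image('top'))
print(ctrl.move_l([.54,y+.15,.070],v=.02,threshold=3)); s=ctrl.state(); print(s['width'],s['position'],s['ft_force'],s['time_s'])
E
```

```text
[0.54916952 0.24667649 0.125     ]
False
0.00045404876497186355 0.0 [0.54959347 0.24631455 0.10700608] [-0.29759993 -0.33757666  0.32158377]
-0.00011259375544642864 [0.54930168 0.2462525  0.21392432] [ 0.74875131  0.36636099 -0.90787496] 6.4333
False
-0.00036934112256989236 [0.5401304  0.39637565 0.07020647] [ 0.33410313 -0.05044015 -0.08919758] 10.1583
```

The fingers closed on nothing. I'll look at the pictures.

```bash
python3 - <<'E'
from h import *
a=cv2.imread('pics/side2.png')[120:400,150:470]; b=cv2.imread('pics/top2.png')[130:270,190:450]
a=cv2.resize(a,(400,350)); b=cv2.resize(b,(390,210))
im=np.zeros((600,800,3),np.uint8); im[:350,:400]=a; im[:210,405:795]=b
im[350:600,:400]=cv2.resize(cv2.imread('pics/w2.png'),(400,250)); cv2.imwrite('pics/m2.png',im)
E
```

```text
(no output)
```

View pics/m2.png

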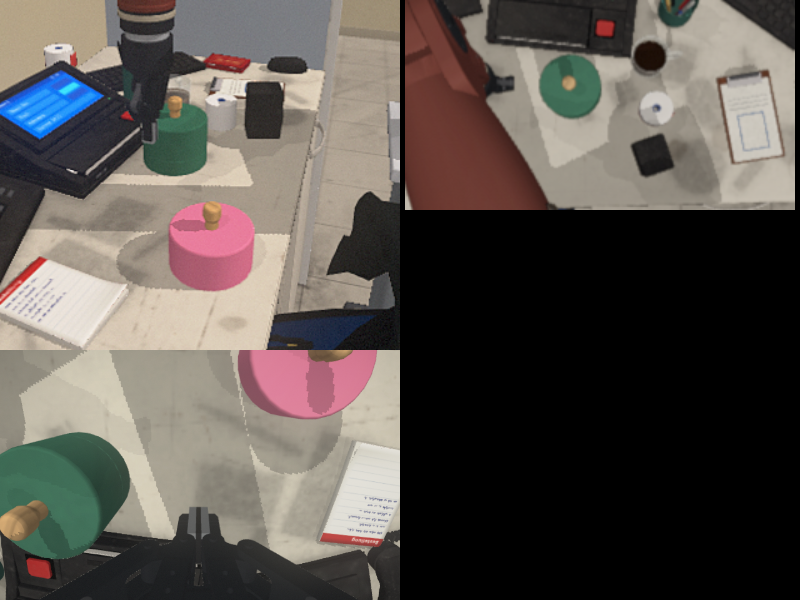

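The lid never moved. The knob was missed, so I'll triangulate it properly from every view.

```bash
python3 - <<'E'
from h import *
im=cv2.imread('pics/side0.png')[190:270,240:340]
cv2.imwrite('pics/s0c.png',cv2.resize(im,None,fx=6,fy=6,interpolation=cv2.INTER_CUBIC))
T1=np.load('T1.npy'); T2=T1.copy(); T2[:3,3]=[.54,.396,.092]
def tri(rs):
    A=np.zeros((3,3));b=np.zeros(3)
    for o,d in rs:
        d=d[0]/np.linalg.norm(d[0]); M=np.eye(3)-np.outer(d,d); A+=M;b+=M@o
    return np.linalg.solve(A,b)
r={'top':ray('top',[(299.3,184.8)]),'side':ray('side',[(289,204)]),'w1':ray('wrist',[(318,180)],T1)}
for k in (('top','side'),('top','w1'),('side','w1')): print(k,tri([r[i] for i in k]))
print(proj('wrist',[[0.55,.246,.118],[.55,.246,.09]],T2), 'tcp',proj('wrist',T1[:3,3],T1))
print(proj('side',[[.55,.246,.118],[.54,.396,.062]]),proj('top',[[.55,.246,.118]]))
E
```

```text
('top', 'side') [0.55152196 0.24592301 0.11165119]
('top', 'w1') [0.55081752 0.24609527 0.11777314]
('side', 'w1') [0.55205253 0.24659789 0.11208462]
[[ 29.24868612 276.21710022]
 [ 64.31859887 251.99053402]] tcp [[318.66226454 240.00335338]]
[[289.68760857 201.58540194]
 [270.98406867 257.58921545]] [[299.11793199 184.98559364]]
```

View pics/s0c.png

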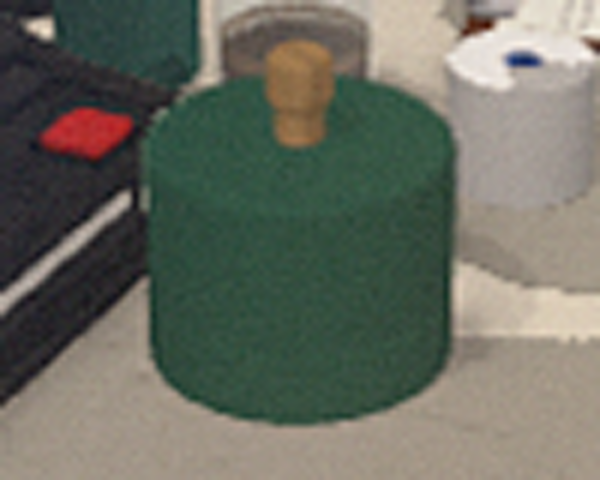

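The knob's position and height (about 0.117) agree across views. In the wrist picture the closed tips appear farther back than documented, so I'll find the real tip height by a light touch on the lid's top plate and grip relative to that.

```bash
python3 - <<'E'
from h import *
x,y=.5505,.2462
ctrl.move_l([.54,.396,.19],v=.25); ctrl.move_gripper(.05)
ctrl.move_l([x,y,.19],v=.25); ctrl.move_l([x,y,.110],v=.15)
print(ctrl.move_l([x,y,.060],v=.03,threshold=4)); s=ctrl.state(); print(s['width'],s['position'],s['ft_force'],s['time_s'])
cv2.imwrite('pics/w3.png',ctrl.get_image('wrist')); cv2.imwrite('pics/side3.png',ctrl.get_image('side'))
E
```

```text
True
0.05041198425679165 [0.55044702 0.24619065 0.06206864] [-0.19200698 -0.42831266  5.24526068] 14.2167
```

```bash
python3 - <<'E'
from h import *
a=cv2.imread('pics/side3.png')[130:270,220:360]; b=cv2.imread('pics/w3.png')[120:400,150:490]
im=np.zeros((400,800,3),np.uint8); im[:400,:400]=cv2.resize(a,(400,400),interpolation=cv2.INTER_CUBIC); im[:329,400:]=cv2.resize(b,(400,329)); cv2.imwrite('pics/m3.png',im)
E
```

```text
(no output)
```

View pics/m3.png

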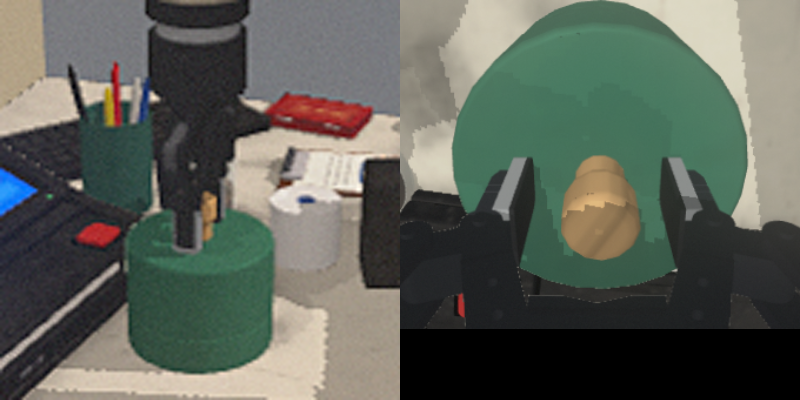

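The fingertips rest on the lid's top plate on either side of the knob. So the real tips are about 30 mm behind the reported TCP at this opening. I'll grip with TCP ≈ 0.071.

```bash
python3 - <<'E'
from h import *
x,y=.5505,.2462
ctrl.move_l([x,y,.071],v=.05); ctrl.move_gripper(0.)
s=ctrl.state(); print(s['width'],s['grip_force'],s['position'],s['ft_force'])
if s['width']>.015:
    ctrl.move_l([x,y,.10],v=.08); ctrl.move_l([x,y,.168],v=.15)
    s=ctrl.state(); print(s['width'],s['grip_force'],s['position'],s['ft_force'],s['time_s'])
    ctrl.move_l([.54,.396,.168],v=.2); ctrl.move_l([.54,.396,.052],v=.12)
    cv2.imwrite('pics/side4.png',ctrl.get_image('side'))
    print(ctrl.move_l([.54,.396,.034],v=.02,threshold=3)); s=ctrl.state(); print(s['width'],s['position'],s['ft_force'],s['time_s'])
E
```

```text
0.02375393350007447 58.75965351238847 [0.5503782  0.24624982 0.07084338] [-0.91769729  1.17879669 -0.44572334]
0.02373777602382669 58.82541081402451 [0.55021412 0.24615193 0.16700147] [-0.38728109 -0.54399839 -0.82217768] 16.1333
True
0.023434943569468857 [0.53998077 0.39605081 0.04084295] [0.28159787 0.24938022 5.45515169] 18.8
```

The lid touched down at exactly the expected height. I'll release it, retreat and look at the stamp.

```bash
python3 - <<'E'
from h import *
ctrl.move_gripper(.055); ctrl.move_l([.54,.396,.12],v=.15)
ctrl.move_l([.5505,.2462,.19],v=.25)
ctrl.dwell(.2);T=tool(); np.save('T5.npy',T); w=ctrl.get_image('wrist'); cv2.imwrite('pics/w5.png',w); sd=ctrl.get_image('side'); tp=ctrl.get_image('top'); cv2.imwrite('pics/top5.png',tp)
cv2.imwrite('pics/side5.png',sd)
im=np.zeros((600,800,3),np.uint8)
im[:400,:600]=cv2.resize(w[50:250,170:470],(600,400),interpolation=cv2.INTER_CUBIC)
im[400:,:320]=cv2.resize(sd[150:350,160:480],(320,200)); im[400:,330:700]=cv2.resize(tp[140:240,220:405],(370,200))
cv2.imwrite('pics/m5.png',im); print(ctrl.state()['time_s'])
E
```

```text
21.0583
```

View pics/m5.png

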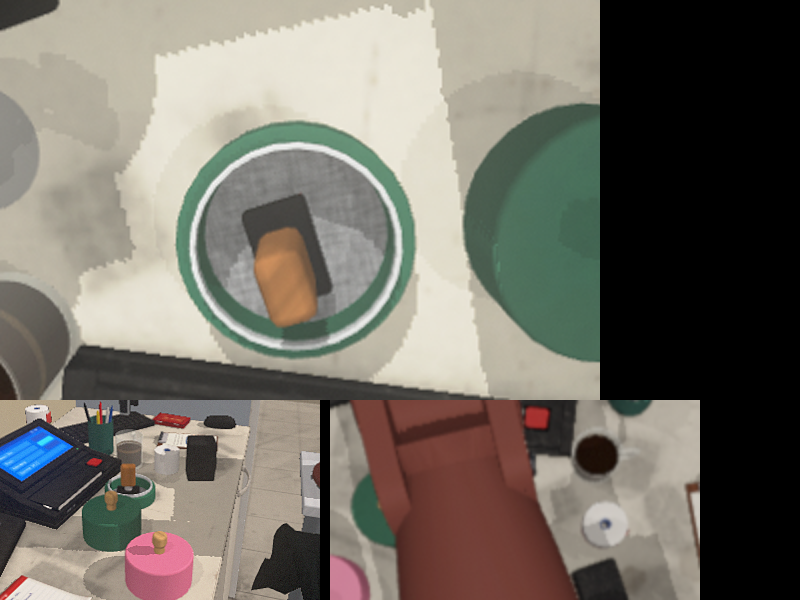

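The lid stands upright at lower left. In the wrist crop the stamp's base corners are at (243,212), (304,194) and (331,293), and the handle's lower end spans (268,326) to (317,316). I'll fit the pose.

```bash
python3 - <<'E'
from h import *
from scipy.optimize import least_squares
T=np.load('T5.npy')
c=lambda p:(np.array(p,float)+.5)/2-.5+[170,50]
obs=c([(243,212),(304,194),(331,293),(272,327),(318,316)])
# signs in stamp frame; x along long side toward image bottom (+x world)
m=np.array([[-27,-17,16],[-27,17,16],[27,17,16],[17,-11,80],[17,11,80]])/1e3
def X(q,m):
    C,S=np.cos(q[2]),np.sin(q[2]); return m@np.array([[C,S,0],[-S,C,0],[0,0,1]])+[q[0],q[1],.004]
w=np.array([1,1,1,.6,.6])
r=least_squares(lambda q:((proj('wrist',X(q,m),T)-obs)*w[:,None]).ravel(),[.55,.246,.26])
print(r.x,np.degrees(r.x[2]),r.fun.reshape(-1,2).round(1))
# tin lip circle
print('lip',onz('wrist',c([(190,243),(403,243),(295,143),(295,350)]),.037,T).round(4))
im=cv2.imread('pics/w5.png')
for z,hx,hy in((0,27,17),(16,27,17),(80,17,11),(26,17,11)):
    P=proj('wrist',X(r.x,np.array([[-hx,-hy,z],[-hx,hy,z],[hx,hy,z],[hx,-hy,z]])/1e3),T)
    cv2.polylines(im,[np.int32((P+.5)*16)],True,(0,255,255),1,cv2.LINE_AA,4)
cv2.imwrite('pics/fit.png',cv2.resize(im[100:230,240:350],None,fx=4.5,fy=4.5,interpolation=cv2.INTER_CUBIC))
# wrist of frame seen in w1
a=r.x[2]; f=np.radians(7.8)
for nm,pos,ang in(('grasp',[r.x[0],r.x[1],.05],a),('frame',[.4548,-.1196,.05],f)):
  for k in(1,-1): print(nm,k,ctrl.inverse_kinematics(np.array(pos),R(ang+k*np.pi/2)))
E
```

```text
[0.55596174 0.24203345 0.26252497] 15.041572564362776 [[-1.4 -0.8]
 [ 0.8 -0.6]
 [ 0.4 -0.2]
 [-0.4  1.4]
 [ 0.6  1. ]]
lip [[0.5471 0.1953 0.037 ]
 [0.547  0.2986 0.037 ]
 [0.4995 0.2461 0.037 ]
 [0.6029 0.2463 0.037 ]]
grasp 1 [ 0.19520187  0.15236873 -0.13149646  1.28693113  0.         -0.06732309]
grasp -1 [ 0.19520187  0.15236873 -0.13149646  1.28693113  0.          3.07426956]
frame 1 [-0.5363545  -0.27275663 -0.54083612  1.30271684  0.         -0.67249018]
frame -1 [-0.5363545  -0.27275663 -0.54083612  1.30271684  0.          2.46910247]
```

View pics/fit.png

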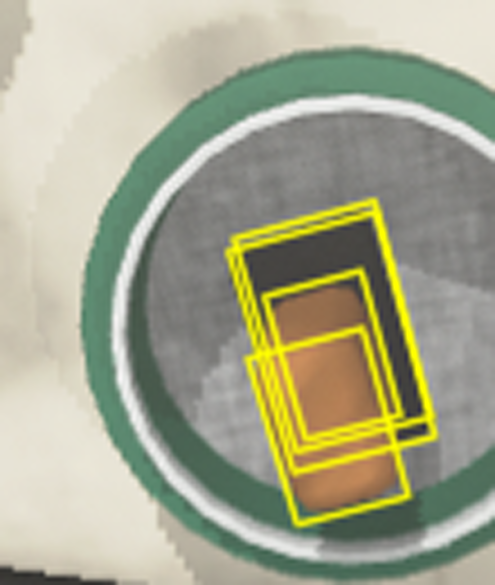

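The fit overlays the stamp well: centre (0.556, 0.242), yaw 15°. Now I'll grasp it across the 22 mm, lift, carry it above the frame and locate the blue frame by colour in the wrist image.

```bash
python3 - <<'E'
from h import *
x,y,a=.556,.242,.2625; Rg=R(a+np.pi/2)
ctrl.move_l([x,y,.12],v=.15,rot=Rg); ctrl.move_l([x,y,.06],v=.12)
print(ctrl.move_l([x,y,.021],v=.05,threshold=5)); ctrl.move_gripper(0.)
s=ctrl.state(); print(s['width'],s['grip_force'],s['position'],s['ft_force'],s['time_s'])
if s['width']>.015:
    ctrl.move_l([x,y,.05],v=.08); ctrl.move_l([x,y,.177],v=.2)
    s=ctrl.state(); print(s['width'],s['grip_force'],s['ft_force'])
    ctrl.move_l([.4548,-.1196,.177],v=.15,rot=R(np.radians(7.8)+np.pi/2)); ctrl.dwell(.3)
    T=tool(); np.save('T6.npy',T); cv2.imwrite('pics/w6.png',ctrl.get_image('wrist')); s=ctrl.state(); print(s['width'],s['time_s'],T.round(4))
E
```

```text
False
0.021251229882863275 58.96331191062927 [0.5562304  0.24200376 0.0214165 ] [-1.13319109 -1.21022071  2.88249383] 23.65
0.021087530899546052 58.63568365573883 [ 1.07939435 -0.16655041 -2.42749084]
0.021229927129893494 27.95 [[-0.9907 -0.1359  0.      0.4548]
 [-0.1359  0.9907 -0.     -0.1195]
 [-0.     -0.     -1.      0.177 ]
 [ 0.      0.      0.      1.    ]]
```

```bash
cat >> h.py <<'E'
def fitframe(im,T,name='wrist',x0=(.4548,-.1196,.136)):
    from scipy.optimize import least_squares
    I=im.astype(int); m=(I[...,0]-I[...,2]>25)&(I[...,0]>60)
    v,u=np.nonzero(m); P=onz(name,np.c_[u,v],.005,T)[:,:2]
    P=P[np.linalg.norm(P-np.array(x0[:2]),axis=1)<.06]
    def loc(q):
        C,S=np.cos(q[2]),np.sin(q[2]); return (P-q[:2])@np.array([[C,-S],[S,C]])
    def f(q):
        d=np.abs(loc(q))-[.037,.027]; return np.where((d<0).all(1),d.max(1),np.linalg.norm(np.maximum(d,0),axis=1))
    r=least_squares(f,x0,loss='soft_l1',f_scale=.001); l=loc(r.x)
    return r.x,len(P),np.sqrt((f(r.x)**2).mean()),l.min(0),l.max(0)
E
python3 - <<'E'
from h import *
im=cv2.imread('pics/w6.png'); print(fitframe(im,np.load('T6.npy')))
print(fitframe(cv2.imread('pics/top0.png'),None,'top'))
E
```

```text
(array([ 0.45673349, -0.12010115,  0.12793919]), 325, np.float64(0.0009720502204838926), array([-0.03821036, -0.02708708]), array([0.01799042, 0.02679511]))h.py:27: RuntimeWarning: Mean of empty slice.
  return r.x,len(P),np.sqrt((f(r.x)**2).mean()),l.min(0),l.max(0)
  ret = ret.dtype.type(ret / rcount)
Traceback (most recent call last):
  File "h.py", line 27, in fitframe
    return r.x,len(P),np.sqrt((f(r.x)**2).mean()),l.min(0),l.max(0)
                                                  ~~~~~^^^
ValueError: zero-size array to reduction operation minimum which has no identity
```

Frame fix: (0.4567, −0.1201), yaw 7.3°, which agrees with the top view. I'll descend partway and check the stamp against the frame.

```bash
python3 - <<'E'
from h import *
ctrl.move_l([.4562,-.12,.09],v=.12,rot=R(.13+np.pi/2)); ctrl.move_l([.4562,-.12,.045],v=.06); ctrl.dwell(.3)
T=tool(); np.save('T7.npy',T); w=ctrl.get_image('wrist'); cv2.imwrite('pics/w7.png',w); t=ctrl.get_image('top'); s=ctrl.get_image('side'); cv2.imwrite('pics/top7.png',t)
cv2.imwrite('pics/side7.png',s)
print(T[:3,3],ctrl.state()['time_s'],ctrl.state()['width'])
try: print(fitframe(w,T))
except Exception as e: print(e)
# predicted outline: base bottom and top at current height
C,S=np.cos(.13),np.sin(.13); M=np.array([[C,S],[-S,C]])
for z in(.028,.044): 
    print(z,proj('wrist',np.c_[np.array([[-27,-17],[-27,17],[27,17],[27,-17]])/1e3@M+T[:2,3],np.full(4,z)],T).round(1).tolist())
im=np.zeros((600,800,3),np.uint8); im[:450]=cv2.resize(w[:225,120:520],(800,450),interpolation=cv2.INTER_CUBIC)
im[450:,:320]=cv2.resize(s[150:300,240:400],(320,300))[:150]; im[450:,330:690]=cv2.resize(t[150:225,290:470],(360,150))
cv2.imwrite('pics/m7.png',im)
E
```

```text
[ 0.45636315 -0.12008343  0.04523753] 30.175 0.02126757648026525
(array([ 0.45650395, -0.12009064,  0.13091052]), 779, np.float64(0.0009162310517480994), array([-0.03768727, -0.02710513]), array([0.03152841, 0.02698163]))
0.028 [[289.2, 184.1], [348.8, 184.1], [346.2, 267.8], [291.5, 267.8]]
0.044 [[286.8, 192.4], [351.4, 192.4], [348.3, 281.7], [289.5, 281.7]]
```

View pics/m7.png

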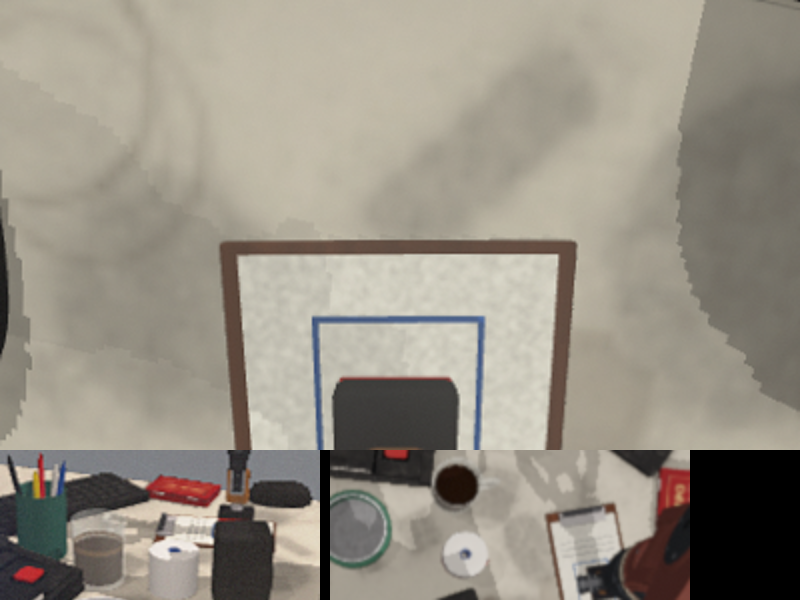

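The stamp sits inside the frame and square with it. Its near edge (red line, full-image row about 189) is a few pixels below the prediction of 184, so I'll quantify the offset in the hand.

```bash
python3 - <<'E'
from h import *
w=cv2.imread('pics/w7.png'); T=np.load('T7.npy')
for r in list(range(184,198))+list(range(214,262,3)): print(r,w[r,310:328].mean(0).round().astype(int),end=' ')
r=(w[180:200,:,2].astype(int)-w[180:200,:,1]>25); v,u=np.nonzero(r); k=(u>270)&(u<365); print('\nred',v[k].min()+180,v[k].max()+180,np.median(v[k])+180,u[k].min(),u[k].max(), np.polyfit(u[k],v[k],1))
C,S=np.cos(.13),np.sin(.13); M=np.array([[C,S],[-S,C]])
def pr(p,z): return proj('wrist',np.r_[np.array(p)/1e3@M+T[:2,3],z],T).round(1)
print('base bot near',pr([-27,0],.028),'2mm',pr([-25,0],.028),'handle bottom near',pr([-17,0],.054),'handle top near',pr([-17,0],.108),'base top near',pr([-27,0],.044))
for row in range(200,226,6):
    d=np.nonzero(w[row,270:370].sum(1)<260)[0]+270; print(row,d.min(),d.max())
E
```

```text
184 [181 194 197] 185 [181 194 197] 186 [180 193 196] 187 [172 184 192] 188 [128 138 169] 189 [ 60  63 122] 190 [59 62 63] 191 [59 62 63] 192 [59 62 62] 193 [59 62 63] 194 [61 63 64] 195 [61 64 65] 196 [61 64 65] 197 [61 63 64] 214 [55 58 59] 217 [55 57 59] 220 [54 56 58] 223 [55 63 73] 226 [ 63  86 116] 229 [ 62  86 116] 232 [ 62  86 116] 235 [ 62  85 116] 238 [ 61  85 116] 241 [ 60  84 116] 244 [ 60  84 115] 247 [ 60  84 115] 250 [ 60  86 118] 253 [ 60  86 120] 256 [ 61  88 123] 259 [ 60  88 123] 
red 188 190 189.0 290 345 [5.01029237e-04 8.40741240e+00]
base bot near [[319.  184.1]] 2mm [[319.  187.5]] handle bottom near [[319.1 217. ]] handle top near [[319.8 271.7]] base top near [[319.1 192.4]]
200 287 348
206 287 348
212 287 347
218 287 347
224 287 347
```

The stamp sits about 2.2 mm toward +x in the hand, and both base and handle agree, so there is no tilt. I'll correct for that and go down to a 10 mm gap.

```bash
python3 - <<'E'
from h import *
P=[.4542,-.1197]
ctrl.move_l(P+[.045],v=.03); ctrl.move_l(P+[.0325],v=.02); ctrl.dwell(.5)
s=ctrl.state(); T=tool(); w=ctrl.get_image('wrist'); print(T.round(4),s['width'],s['grip_force'],s['ft_force'],np.abs(s['qvel']).max(),s['time_s'])
f=fitframe(w,T); print(f)
r=(w[160:215,:,2].astype(int)-w[160:215,:,1]>25); v,u=np.nonzero(r); k=(u>285)&(u<350)&(v>0)
vv=v[k]+160; row=np.median(vv[vv>175]); print(row)
e=onz('wrist',[(318,row-.8)],.0151,T)[0][:2]; q=f[0]; C,S=np.cos(q[2]),np.sin(q[2])
d=np.nonzero(w[int(row)+12,270:370].sum(1)<260)[0]+270
print('near edge in frame axes (want -.027):',(e-q[:2])@np.array([[C,-S],[S,C]]),'sides',d.min(),d.max(),'frame centre col',proj('wrist',[[q[0],q[1],.03]],T))
E
```

```text
[[-0.9916 -0.1297 -0.      0.4542]
 [-0.1297  0.9916  0.     -0.1197]
 [ 0.      0.     -1.      0.0325]
 [ 0.      0.      0.      1.    ]] 0.021316108228294266 58.59699010848999 [-0.53510182 -0.44252584 -0.78940068] 0.0030813072118030527 31.7
(array([ 0.45663053, -0.1200702 ,  0.13048966]), 810, np.float64(0.0008952918245513716), array([-0.03764847, -0.02715638]), array([0.02474979, 0.02696805]))
189.0
near edge in frame axes (want -.027): [-0.02689038  0.00017089] sides 287 348 frame centre col [[317.73768781 242.11229658]]
```

The stamp's near edge is 26.9 mm from the frame centre (27 wanted), it is centred sideways, and it is not moving. Handing in.

```bash
python3 -c "
from workcell import ctrl
print(ctrl.hand_in())"
```

```text
the job is handed in; nothing more can be done
None
```

I handed the job in at about 32 s: the lid is upright on the desk beside the tin, and the stamp is held still about 10 mm above the paper, centred in the blue frame and square with it. My first grip closed on nothing and missed the knob, moving nothing.

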